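Reset the peak pointer of the red-knob pressure gauge

ROBOT

A 6-joint arm with a two-finger parallel gripper is mounted at the origin on a cart in front of the work surface, level with it; the furniture and walls round the work are solid. World frame = base frame: x ahead of the robot, y to its left, z up, the work surface at z = 0. Lengths are in m, angles in degrees, forces in N, time in s.
With the tool pointing down it reaches from about 0.4 to 0.825 m from the base axis. Payload 7 kg.
Tool frame: the origin (TCP) lies midway between the tips of the shut fingers; the grasp point (between the pads) lies r.grasp_offset behind it (r.grasp_offset is the distance from the TCP to the grasp point, in m); z points along the fingers, y is the direction in which the jaws open and shut (so a half turn about z gives the same grasp; the last joint's range is limited). The gripper opens to 88 mm and grips with 3 to 60 N. Pads are 19 mm wide; open, the fingers measure 130 mm over their backs; the gripper's body (78 mm by 193 mm) begins 47 mm behind the grasp point.
Start: joints at [-54.998, 20.546, 0.682, 0, -70.136, -16.507], TCP at [0.214, -0.64, 0.227] pointing down, gripper open.
Joint ranges: [-176.03, 176.03], [-82.01, 121.73], [-58.28, 71.71], [-173.87, 95.51], [-174.79, -0.11], [-173.66, 173.66]. Speed limits (degrees/s): [136.94, 136.94, 172.46, 180, 180, 180].

INTERFACE

Orientations are given as [roll, pitch, yaw] about the fixed x, y, z axes, in that order (R = Rz(yaw) Ry(pitch) Rx(roll)).
In Python, from plant import status, imaging, r gives the robot as it stands.
- The arm moves only by the tool apply_moves, never from a script. Its argument "moves" is a list of rows, each a list of 6 numbers: the shift along the tool's x, y, z in units of 200 mm (1.0 is 200 mm), then the turn, a rotation vector about the tool's x, y, z in units of 90 degrees (1.0 is 90 degrees). In form: [[tx, ty, tz, rx, ry, rz], ...]. A call has 1 to 12 rows; each row is the pose to reach, as a shift and turn from the pose measured when the call began, along the tool's axes at that moment; what a row does not reach only later rows make up. A row lasts 1/8 s, in which the tool goes at most 62.5 mm and 10.7 degrees, less where a joint would pass 70% of its speed; a pose out of reach is approached as far as the arm can. A call with a number of a shift or a turn outside -1 to 1 is refused whole. A call with a gripper value outside its range is refused whole. "hand" is the closure, from -1 (fully open) to 1 (shut), set as the call begins (left out, the last holds). The fingers move at their own pace and stop on an object; "grip_force" is the grip in N (left out, the last holds). Time passes only in rows, so rows that repeat a pose let the fingers close. It gives the time, the measured TCP pose, the force and the opening at its end, in the units of the state.
- status.get_state(): the state, without advancing time (a new reading comes with each control period).
- imaging.capture(name): name is "side" or "top" or "wrist"; returns (picture, depth): 384x512x3 uint8, blue, green, red; 384x512 float32, m along the optical axis (not along the pixel's ray), 0 where there is no reading.
- imaging.camera_info(name): a dict with "fx", "fy", "cx", "cy" (pixels), "T" (4x4, takes a point from camera to world coordinates). Camera axes: x right, y up, looking along -z (the intrinsics and any distortion apply to the point x, -y, -z); pixel columns grow to the right and rows downward; lengths in m; the calibration is good to about 2 mm. A picture is of the moment at which its call begins: read the wrist's pose just before it. camera_info takes no time and is no camera call; for the wrist camera it gives the pose at the moment of the call.
- r.close_job(): hands the job in, once; it reports no verdict.
The state is a dict: "time_s": time; "joints": joint angles; "qd": joint speeds; "joint_torque": joint torques, N m; "tcp_pos": TCP position; "eef_rot": TCP orientation; "contact_force": force on the tool from outside, world axes, zero at the start; "moment": the same for the moment, N m; "gripper_width": finger opening in m.
Only numpy, scipy, OpenCV 4.12 (cv2) and the standard library are available. Lean on these libraries where they do the work, as an engineer would, in place of code of your own. Each camera call takes 0.05 s, during which the arm holds its last target.

TASK

Two bench pressure gauges stand on the worktop, each with a peak pointer left where the last test drove it. The reading of the gauge with the red knob has been written down: turn its red knob counter-clockwise (seen from above) until its red pointer is back at the zero stop, and let go of it. Leave the gauge with the blue knob showing its reading, which nobody has noted yet.

Things in the scene. Friction and masses are not known exactly. Their poses are not given: they have to be found in the camera images.
- red_gauge: Grey round pressure gauge lying dial up, foot 120 mm across, 42 mm high to its steel bezel (113 mm across), fixed. Origin: centre of its underside; z up. On the white dial the bold zero tick, steel stop pin and fixed black hand lie 135 degrees counter-clockwise from its x axis (near left if unturned); the scale runs clockwise. A capped port reaches 73 mm out at +x. Red knob at the centre.
- red_knob (a joint): Turn of the red knob with its red peak pointer, rad: 0 at the zero stop (hard end of travel), growing clockwise seen from above up to 4.5; starts between 0.6 and 1.2. Stays where it is left (friction 0.04 N m, no spring).
- red_grip (a point): Point on the red knob's upright axis, 66 mm above the worktop, the height to pinch at. The knob is an upright bar 36 mm long, 14 mm thick, top 80 mm above the worktop; below 46 mm it widens to a collar of 26 mm diameter. The point turns with the knob: x lies along the bar, where the red pointer points; z up. Pinch across the 14 mm.
- blue_tip (a point): Tip of the blue pointer of the other gauge, 44 mm from that gauge's centre, 41 mm above the worktop. That gauge is alike in shape and size, with a blue knob and pointer, which must stay as they are. x points outward along the pointer (the centre lies 44 mm behind).

How it is judged:
By the outcome, as a careful person would: the job done as asked, in the order asked, and still so for the second after the job is handed in, with the robot touching nothing.
It also fails if it takes over 29 s, if anything falls off the work surface, if the arm or the gripper's body presses on something with over 40 N, if the wrist force passes 120 N, or if a joint passes its speed limit or range.

## Working session

There is one attempt and no reset: what is moved stays moved. The work goes in short steps, Python scripts to look and compute and a tool call to move; the robot and the scene stay as the last step left them, time stands still between calls to the robot, and variables do not carry over. Pictures are saved under pics/ and viewed, and the job is handed in when it is done.

Besides the shell and the picture viewer there is one more tool, called after "Request:" as name([rows], argument=value, ...), one row to a line, values as JSON. apply_moves: Moves the arm, as the interface text tells. Its arguments: {"type":"object","properties":{"moves":{"type":"array","items":{"type":"array","items":{"type":"number"}}},"hand":{"type":"number"},"grip_force":{"type":"number"}},"required":["moves"]}

```bash
mkdir -p pics; ls; python3 - <<'E'
from plant import status, imaging, r
import cv2,numpy as np
print(status.get_state(), r.grasp_offset)
for n in("side","top"):
    p,d=imaging.capture(n); cv2.imwrite(f"pics/{n}0.png",p); np.save(f"pics/{n}0.npy",d)
    i=imaging.camera_info(n); print(n,i)
E
```

```text
pics
{'time_s': 0.0, 'joints': array([-5.49974897e+01,  2.05882866e+01,  6.32552215e-01, -2.05871085e-02,
       -7.01377114e+01, -1.65069743e+01]), 'qd': array([-0.01103823, -0.04400208, -0.00963874,  0.0405814 ,  0.04581637,
       -0.06583106]), 'joint_torque': array([-9.45727516e-04, -5.82717741e+01,  2.93057048e+01,  6.99700758e+00,
        6.83663209e-03, -1.48757731e-04]), 'tcp_pos': array([ 0.21393778, -0.63965576,  0.2256475 ]), 'eef_rot': array([ 1.79904906e+02, -7.99780124e-03, -1.61511468e+02]), 'contact_force': array([-0.13467911,  0.79613529,  0.15794217]), 'moment': array([-0.03547391, -0.04993234,  0.06558639]), 'gripper_width': 0.08735728541221567} 0.0188
side {'fx': 406.5166297943569, 'fy': 406.5166297943569, 'cx': 254.56206153984996, 'cy': 190.2816060844641, 'T': array([[-0.99970201, -0.00872573, -0.02279813,  0.44327042],
       [-0.01447837, -0.53998274,  0.84155155,  0.88755681],
       [-0.01965375,  0.84163086,  0.5396955 ,  0.65571752],
       [ 0.        ,  0.        ,  0.        ,  1.        ]])}
top {'fx': 486.7139709487382, 'fy': 486.7139709487382, 'cx': 252.73651810353792, 'cy': 180.07959739782362, 'T': array([[ 0.01629652,  0.99946855, -0.02823188,  0.42693639],
       [-0.99985465,  0.01614832, -0.00546926,  0.00764013],
       [-0.00501046,  0.02831691,  0.99958644,  1.40397842],
       [ 0.        ,  0.        ,  0.        ,  1.        ]])}
```

View pics/top0.png

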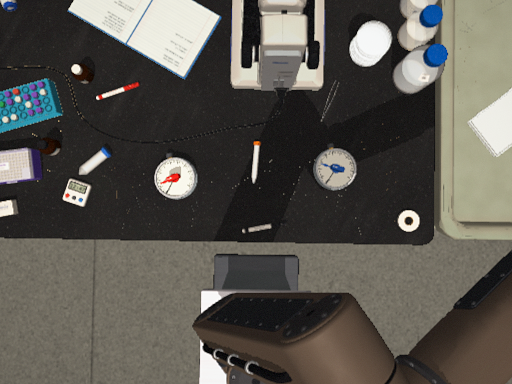

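View pics/side0.png

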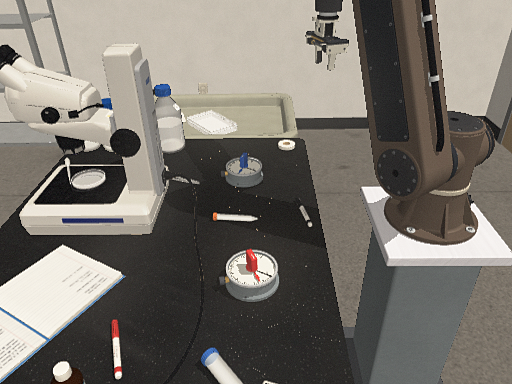

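```bash
cat > h.py <<'E'
import numpy as np,cv2
def ray(info,u,v,z):
    T=info["T"]; d=T[:3,:3]@np.array([(u-info["cx"])/info["fx"],-(v-info["cy"])/info["fy"],-1.])
    o=T[:3,3]; return o+d*(z-o[2])/d[2]
def redmask(p):
    h=cv2.cvtColor(p,cv2.COLOR_BGR2HSV)
    return (((h[...,0]<8)|(h[...,0]>172))&(h[...,1]>130)&(h[...,2]>80)).astype(np.uint8)
E
python3 - <<'E'
from h import *
from plant import imaging
p=cv2.imread("pics/top0.png"); a=p[145:210,145:210]; b=p[138:203,303:368]
s=cv2.imread("pics/side0.png")[240:305,218:283]
cv2.imwrite("pics/z0.png",np.hstack([cv2.resize(x,(266,266),interpolation=cv2.INTER_CUBIC) for x in(a,b,s)]))
d=np.load("pics/top0.npy");i=imaging.camera_info("top")
# bezel: depth-based
T=i["T"];vv,uu=np.mgrid[:384,:512];D=d
P=np.stack([(uu-i["cx"])/i["fx"]*D,-(vv-i["cy"])/i["fy"]*D,-D],-1)@T[:3,:3].T+T[:3,3]
for (u0,u1,v0,v1) in((145,210,145,210),(303,368,138,203)):
    m=np.zeros(d.shape,np.uint8);q=P[v0:v1,u0:u1]
    mm=(q[...,2]>.025)
    n,l,st,c=cv2.connectedComponentsWithStats(mm.astype(np.uint8));k=1+np.argmax(st[1:,4])
    ct=max(cv2.findContours((l==k).astype(np.uint8),0,1)[0],key=len)
    (cx,cy),rr=cv2.minEnclosingCircle(ct);e=cv2.fitEllipse(ct)
    print(cx+u0,cy+v0,rr,e,ray(i,e[0][0]+u0,e[0][1]+v0,.042), q[...,2].max())
m=redmask(p)[145:210,145:210];k=m>0
q=P[145:210,145:210]
print(m.sum()); 
for lo,hi in((.03,.05),(.06,.1)):
    s=q[k&(q[...,2]>lo)&(q[...,2]<hi)];print(len(s),s.mean(0),s.min(0),s.max(0))
    if len(s)>2:
        w,V=np.linalg.eigh(np.cov(s[:,:2].T));print(w,np.degrees(np.arctan2(V[1,1],V[0,1])))
E
```

```text
173.0714282989502 175.3571434020996 22.724939346313477 ((28.730257034301758, 32.19773483276367), (38.8509635925293, 41.944576263427734), 164.4612579345703) [0.46990469 0.23659083 0.042     ] 1.403978420138475
334.63953399658203 165.82558059692383 22.813241958618164 ((32.255069732666016, 29.817962646484375), (38.85353469848633, 42.06528091430664), 163.47406005859375) [ 0.50346557 -0.21529787  0.042     ] 1.403978420138475
93
21 [0.46442929 0.24420705 0.04324037] [0.45298157 0.22243423 0.03486593] [0.48202157 0.27107388 0.04995607]
[6.25359356e-05 3.06618569e-04] 109.62599126914846
69 [0.46785566 0.23355334 0.07855968] [0.4580551  0.21799092 0.06199753] [0.47803509 0.25154418 0.08448278]
[1.73692175e-05 1.10214435e-04] 111.61934647965012
```

View pics/z0.png

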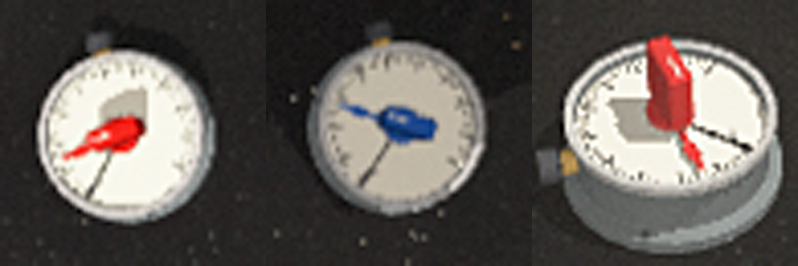

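Request:
apply_moves([
  [-1, 1, -0.2, 0, 0, -0.5],
  [-1, 1, -0.2, 0, 0, -0.5],
  [-1, 1, -0.2, 0, 0, -0.5],
  [-1, 1, -0.2, 0, 0, -0.5],
  [-1, 1, -0.2, 0, 0, -0.5],
  [-1, 1, -0.2, 0, 0, -0.5],
], hand=-1)

```text
time_s: 0.85
tcp_pos: [0.3413, -0.3849, 0.2667]
eef_rot: [-180.0, 0.1, -116.3]
contact_force: [-0.1, -0.6, 0.1]
gripper_width: 0.0878
```

Request:
apply_moves([
  [-1, 0, 0, 0, 0, -0.54],
  [-1, 0, 0, 0, 0, -0.54],
  [-1, 0, 0, 0, 0, -0.54],
  [-1, 0, 0, 0, 0, -0.54],
  [-1, 0, 0, 0, 0, -0.54],
])

```text
time_s: 1.48
tcp_pos: [0.4303, -0.2047, 0.2665]
eef_rot: [-180.0, 0.1, -67.3]
contact_force: [-0.0, -0.9, 0.1]
gripper_width: 0.0877
```

Request:
apply_moves([
  [-1, -0.5, 0, 0, 0, 0],
  [-1, -0.5, 0, 0, 0, 0],
  [-1, -0.5, 0, 0, 0, 0],
  [-1, -0.5, 0, 0, 0, 0],
])

```text
time_s: 1.98
tcp_pos: [0.4455, 0.0201, 0.2666]
eef_rot: [-180.0, 0.1, -67.3]
contact_force: [-0.2, -0.2, -0.3]
gripper_width: 0.0874
```

Request:
apply_moves([
  [-0.6, -0.3, 0, 0, 0, 0],
  [-0.6, -0.3, 0, 0, 0, 0],
  [-0.6, -0.3, 0, 0, 0, 0],
  [-0.6, -0.3, 0, 0, 0, 0],
])

```text
time_s: 2.48
tcp_pos: [0.4546, 0.154, 0.2661]
eef_rot: [179.9, 0.0, -67.3]
contact_force: [-0.7, -0.2, -0.1]
gripper_width: 0.0879
```

```bash
python3 - <<'E'
from plant import status, imaging, r
import cv2,numpy as np,pickle
s=status.get_state();i=imaging.camera_info("wrist")
p,d=imaging.capture("wrist"); cv2.imwrite("pics/w1.png",p); pickle.dump((s,i,d),open("pics/w1.pkl","wb"))
print(s["time_s"],s["tcp_pos"],s["eef_rot"],s["joints"]);print(i)
E
```

```text
2.475 [0.45463469 0.15400559 0.26609437] [ 1.79933423e+02  3.46579334e-02 -6.72752904e+01] [ 4.22180030e+01  3.85411099e-01 -1.92870636e+01 -5.82713986e-02
 -7.03787301e+01 -1.94736811e+01]
{'fx': 308.78996200496334, 'fy': 308.78996200496334, 'cx': 255.00145382529757, 'cy': 187.2663327500075, 'T': array([[-0.92213916,  0.36842975,  0.11797838,  0.48589801],
       [-0.38685569, -0.87933521, -0.27769094,  0.07831888],
       [ 0.00143294, -0.30171029,  0.95339858,  0.42355973],
       [ 0.        ,  0.        ,  0.        ,  1.        ]])}
```

View pics/w1.png

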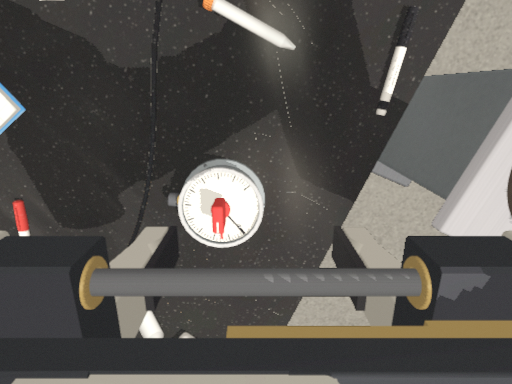

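```bash
python3 - <<'E'
from h import *
import pickle
s,i,d=pickle.load(open("pics/w1.pkl","rb"));p=cv2.imread("pics/w1.png")
u0,v0=170,150
c=p[v0:255,u0:275];cv2.imwrite("pics/w1z.png",cv2.resize(c,None,fx=5.5,fy=5.5,interpolation=cv2.INTER_CUBIC))
h=cv2.cvtColor(c,cv2.COLOR_BGR2HSV)
w=((h[...,2]>185)).astype(np.uint8)
ct=max(cv2.findContours(w,0,1)[0],key=cv2.contourArea);e=cv2.fitEllipse(cv2.convexHull(ct));print(e,ray(i,e[0][0]+u0,e[0][1]+v0,.041))
k=redmask(c)>0
T=i["T"];vv,uu=np.nonzero(k);D=d[vv+v0,uu+u0]
P=np.stack([(uu+u0-i["cx"])/i["fx"]*D,-(vv+v0-i["cy"])/i["fy"]*D,-D],-1)@T[:3,:3].T+T[:3,3]
t=P[P[:,2]>.076];print(len(t),t.mean(0),np.ptp(t,axis=0)); W,V=np.linalg.eigh(np.cov(t[:,:2].T));print(W,np.degrees(np.arctan2(V[1,1],V[0,1])),)
rect=cv2.minAreaRect(t[:,:2].astype(np.float32)*1000);print(rect)
b=P[(P[:,2]<.047)];print(len(b));print(b)
E
```

```text
((51.92763900756836, 54.513572692871094), (83.65528869628906, 88.44268798828125), 48.77891159057617) [0.46964792 0.2287129  0.041     ]
264 [0.46975116 0.23063186 0.08154327] [0.02822198 0.17246267 0.34745396]
[2.19965329e-05 2.66400039e-04] 101.4595350577063
((480.93902587890625, 165.371826171875), (19.172344207763672, 173.3310546875), 9.572253227233887)
45
[[0.47660131 0.21946684 0.04685175]
 [0.4657506  0.22249351 0.04661419]
 [0.48082379 0.23156324 0.04355619]
 [0.46518693 0.22423144 0.04546823]
 [0.46403672 0.22336398 0.04641146]
 [0.46464497 0.2258009  0.04478217]
 [0.46340302 0.22551472 0.04421529]
 [0.46229666 0.22436555 0.04587621]
 [0.48108781 0.23371043 0.04597448]
 [0.46413208 0.22715925 0.04465251]
 [0.46301467 0.22605455 0.04617971]
 [0.46171003 0.22615787 0.04462096]
 [0.46369603 0.22799375 0.04585395]
 [0.46245696 0.22768955 0.04534361]
 [0.46118752 0.22754766 0.04441741]
 [0.46316941 0.22943927 0.04551291]
 [0.46203613 0.22845114 0.04672123]
 [0.46069845 0.22873233 0.04474089]
 [0.45949181 0.22819246 0.04482199]
 [0.4625827  0.2312711  0.04422645]
 [0.46149551 0.2299
[... 181 characters left out ...]
556 0.04500694]
 [0.45975376 0.23090452 0.04587962]
 [0.45849896 0.23063966 0.04527752]
 [0.46170929 0.23296492 0.04654162]
 [0.46045294 0.23273739 0.04585822]
 [0.45907506 0.23318431 0.04351519]
 [0.46118927 0.23434951 0.0463802 ]
 [0.45987324 0.23446532 0.0448681 ]
 [0.45868561 0.23378796 0.04527603]
 [0.46060775 0.23611223 0.04532172]
 [0.45941779 0.23544337 0.04570466]
 [0.45823029 0.23477553 0.04608759]
 [0.45999362 0.23806193 0.04384308]
 [0.45894656 0.23651798 0.0463036 ]
 [0.45952492 0.23910701 0.04452803]
 [0.45844845 0.23775049 0.04652579]
 [0.4554836  0.2693032  0.04110568]
 [0.45496769 0.27058545 0.04135297]
 [0.45442545 0.2720281  0.0412861 ]
 [0.45260462 0.27303596 0.04104247]]
```

View pics/w1z.png

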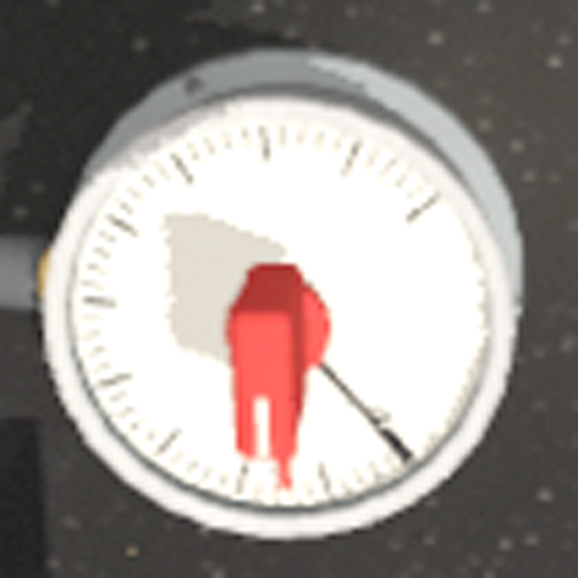

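```bash
python3 - <<'E'
from h import *
import pickle
s,i,d=pickle.load(open("pics/w1.pkl","rb"));p=cv2.imread("pics/w1.png")
R=lambda a,b,z:ray(i,170+a/5.5-.4,150+b/5.5-.4,z)
c=p[150:255,170:275].astype(int)
# bezel: outer contour, brightish ring + inside; fit
g=R(283,317,.042)
print("bezel c",g)
tip=R(288,488,.041);bt=R(408,460,.041)
K=[R(232,315,.08),R(290,312,.08),R(295,455,.08),R(240,455,.08)]
kc=np.mean(K,0);print("knob",kc,[np.round(x[:2],4) for x in K])
ax=(K[2]+K[3]-K[0]-K[1]);print("bar ang",np.degrees(np.arctan2(ax[1],ax[0])),np.linalg.norm(ax)/2)
for C in(g,kc):
    for n,t in(("tip",tip),("black",bt)):
        v=t-C;print(n,t,np.degrees(np.arctan2(v[1],v[0])),np.hypot(v[0],v[1]))
E
```

```text
bezel c [0.46938231 0.23236057 0.042     ]
knob [0.4691029  0.23358972 0.08      ] [array([0.4814, 0.2209]), array([0.47  , 0.2154]), array([0.4569, 0.2467]), array([0.4681, 0.2514])]
bar ang 113.09722554645728 0.033677097464100476
tip [0.4519287  0.27495639 0.041     ] 112.28133690193798 0.046032950562456536
black [0.42723327 0.25628765 0.041     ] 150.41737990948062 0.048466967479662594
tip [0.4519287  0.27495639 0.041     ] 112.54675757448882 0.04479011700489024
black [0.42723327 0.25628765 0.041     ] 151.53745146037696 0.04762627315048823
```

Request:
apply_moves([
  [-0.34, -0.22, 0, 0, 0, 0],
  [-0.34, -0.22, 0.3, 0, 0, 0],
  [-0.34, -0.22, 0.6, 0, 0, 0],
  [-0.34, -0.22, 0.76, 0, 0, 0],
  [-0.34, -0.22, 0.76, 0, 0, 0],
])

```text
time_s: 3.15
tcp_pos: [0.4678, 0.2301, 0.1122]
eef_rot: [179.7, -0.1, -67.5]
contact_force: [0.6, 0.0, 1.0]
gripper_width: 0.0877
```

```bash
python3 - <<'E'
from plant import status, imaging, r
import cv2,numpy as np,pickle
s=status.get_state();i=imaging.camera_info("wrist")
p,d=imaging.capture("wrist"); cv2.imwrite("pics/w2.png",p); pickle.dump((s,i,d),open("pics/w2.pkl","wb"))
print(s["time_s"],s["tcp_pos"],s["eef_rot"])
E
```

```text
3.15 [0.4678463  0.23014101 0.1122447 ] [ 1.79660922e+02 -8.11396107e-02 -6.74619117e+01]
```

View pics/w2.png

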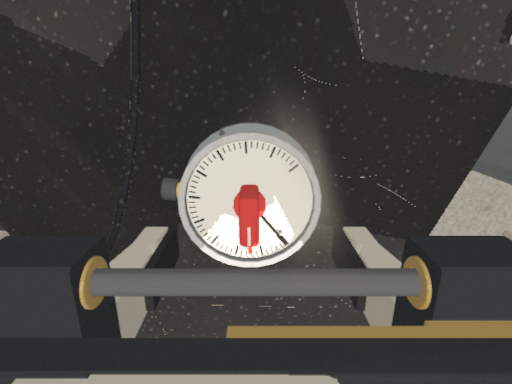

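```bash
python3 - <<'E'
from h import *
import pickle
s,i,d=pickle.load(open("pics/w2.pkl","rb"));p=cv2.imread("pics/w2.png")
cv2.imwrite("pics/w2z.png",cv2.resize(p[120:270,170:330],None,fx=4,fy=4,interpolation=cv2.INTER_CUBIC))
E
```

```text
(no output)
```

View pics/w2z.png

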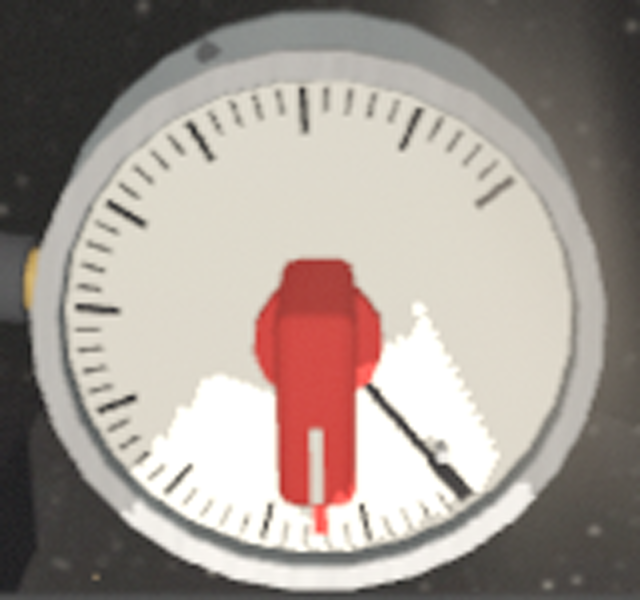

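```bash
python3 - <<'E'
from h import *
import pickle
from scipy.spatial.transform import Rotation as Ro
s,i,d=pickle.load(open("pics/w2.pkl","rb"))
R=lambda a,b,z:ray(i,170+a/4-.4,120+b/4-.4,z)
K=[R(277,315,.08),R(356,315,.08),R(354,506,.08),R(279,506,.08)]
kc=np.mean(K,0);ax=K[2]+K[3]-K[0]-K[1];print("knob",kc,np.degrees(np.arctan2(ax[1],ax[0])),np.linalg.norm(ax)/2,np.linalg.norm(K[1]-K[0]))
g=R(319,321,.042);print("bez",g)
tip=R(321,533,.041);bt=R(465,495,.041)
for t in(tip,bt):
  v=t-g;print(np.degrees(np.arctan2(v[1],v[0])),np.hypot(v[0],v[1]))
M=Ro.from_euler("xyz",s["eef_rot"],degrees=True).as_matrix()
t=(kc+g)/2;t[2]=.05
print(M.T@(t-s["tcp_pos"])/.2)
E
```

```text
knob [0.46979033 0.23420891 0.08      ] 112.22381939066172 0.03470499914344745 0.012872952856871013
bez [0.47080727 0.2317617  0.042     ]
112.74995835207697 0.047207356664075245
150.37227830662758 0.04873874104506643
[-0.00887584 -0.0186185   0.31110653]
```

Request:
apply_moves([
  [-0.01, -0.02, 0.15, 0, 0, 0],
  [-0.01, -0.02, 0.31, 0, 0, 0],
  [-0.01, -0.02, 0.31, 0, 0, 0],
])

```text
time_s: 3.58
tcp_pos: [0.472, 0.2338, 0.0526]
eef_rot: [179.8, -0.1, -67.5]
contact_force: [0.8, 0.1, -0.1]
gripper_width: 0.0875
```

Request:
apply_moves([
  [0, 0, 0, 0, 0, 0],
  [0, 0, 0, 0, 0, 0],
  [0, 0, 0, 0, 0, 0],
  [0, 0, 0, 0, 0, 0],
  [0, 0, 0, 0, 0, 0],
  [0, 0, 0, 0, 0, 0],
], hand=1, grip_force=12)

```text
time_s: 4.32
tcp_pos: [0.4719, 0.2338, 0.0525]
eef_rot: [179.8, -0.1, -67.5]
contact_force: [0.2, -0.6, -0.3]
gripper_width: 0.0332
```

Request:
apply_moves([
  [0, 0, 0, 0, 0, 0],
  [0, 0, 0, 0, 0, 0],
  [0, 0, 0, 0, 0, 0],
  [0, 0, 0, 0, 0, 0],
])

```text
time_s: 4.82
tcp_pos: [0.4712, 0.2334, 0.0524]
eef_rot: [179.7, -0.1, -67.5]
contact_force: [-5.7, 0.5, 4.4]
gripper_width: 0.014
```

Request:
apply_moves([
  [0, 0.005, 0, 0, 0, -0.05],
  [0, 0.005, 0, 0, 0, -0.1],
  [0, 0.005, 0, 0, 0, -0.15],
  [0, 0.005, 0, 0, 0, -0.2],
  [0, 0.005, 0, 0, 0, -0.25],
  [0, 0.005, 0, 0, 0, -0.3],
  [0, 0.005, 0, 0, 0, -0.34],
  [0, 0.005, 0, 0, 0, -0.36],
  [0, 0.005, 0, 0, 0, -0.36],
])

```text
time_s: 5.95
tcp_pos: [0.4719, 0.2342, 0.0525]
eef_rot: [179.9, 0.0, -35.0]
contact_force: [4.7, 0.5, -6.5]
gripper_width: 0.0142
```

```bash
python3 - <<'E'
from plant import status, imaging, r
import cv2,numpy as np,pickle
s=status.get_state()
print(s)
p,d=imaging.capture("wrist"); cv2.imwrite("pics/w3.png",p)
E
```

```text
{'time_s': 5.95, 'joints': array([ 4.77338786e+01,  1.73141487e+01, -3.03295823e+01, -1.46283292e-02,
       -4.24571275e+01,  7.25500446e+00]), 'qd': array([-0.00255161, -0.07121879, -0.02718322, -0.04376125, -0.03908528,
       -0.62148201]), 'joint_torque': array([  0.66736339, -47.77269602,  19.61284339,   4.25018772,
        -1.71886079,   0.17528149]), 'tcp_pos': array([0.47191256, 0.23416583, 0.05248011]), 'eef_rot': array([ 1.79901193e+02,  2.25138602e-02, -3.50219376e+01]), 'contact_force': array([ 4.74833968,  0.53905295, -6.52775287]), 'moment': array([ 0.43499916, -1.99656881,  0.06540493]), 'gripper_width': 0.014178321620102257}
```

View pics/w3.png

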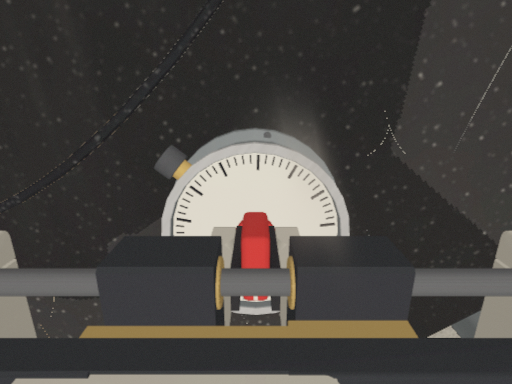

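Request:
apply_moves([
  [0, 0, 0, 0, 0, -0.02],
  [0, 0, 0, 0, 0, -0.04],
  [0, 0, 0, 0, 0, -0.04],
])

```text
time_s: 6.38
tcp_pos: [0.4721, 0.2343, 0.0525]
eef_rot: [179.9, 0.0, -31.4]
contact_force: [1.7, 1.0, -1.5]
gripper_width: 0.0141
```

```bash
python3 - <<'E'
from plant import status
s=status.get_state()
print(s["eef_rot"],s["moment"],s["joint_torque"][5],s["contact_force"])
E
```

```text
[ 1.79926078e+02  1.77052165e-02 -3.13915110e+01] [ 0.0993026 -0.3333729 -0.0025925] 0.2285505412146449 [ 1.70584935  0.98161223 -1.49998209]
```

Request:
apply_moves([
  [0, 0, 0, 0, 0, -0.02],
  [0, 0, 0, 0, 0, -0.03],
  [0, 0, 0, 0, 0, -0.03],
])

```text
time_s: 6.75
tcp_pos: [0.4722, 0.2344, 0.0525]
eef_rot: [179.9, 0.0, -28.7]
contact_force: [1.6, 1.6, -1.4]
gripper_width: 0.014
```

```bash
python3 - <<'E'
from plant import status
s=status.get_state()
print(s["eef_rot"],s["moment"],s["joint_torque"][5],s["contact_force"])
E
```

```text
[ 1.79938531e+02  1.94237507e-02 -2.86769924e+01] [ 0.25245048 -0.29354741  0.02793342] 0.1034789253026247 [ 1.59774083  1.6283847  -1.38670872]
```

Turned 38.8° so far and no stop torque yet, so I'll continue in small steps.

Request:
apply_moves([
  [0, 0, 0, 0, 0, -0.015],
  [0, 0, 0, 0, 0, -0.025],
  [0, 0, 0, 0, 0, -0.025],
])

```text
time_s: 7.12
tcp_pos: [0.4722, 0.2344, 0.0524]
eef_rot: [179.9, 0.0, -26.4]
contact_force: [1.3, -0.5, -2.5]
gripper_width: 0.0144
```

```bash
python3 - <<'E'
from plant import status,imaging
import cv2
s=status.get_state()
print(s["eef_rot"],s["moment"],s["joint_torque"][5],s["contact_force"])
p,d=imaging.capture("side"); cv2.imwrite("pics/s4.png",cv2.resize(p[220:320,200:300],None,fx=5,fy=5,interpolation=cv2.INTER_CUBIC))
E
```

```text
[ 1.79939796e+02  2.18910340e-02 -2.64236480e+01] [ 0.00768892 -0.57231049 -0.35627138] 0.474132914096117 [ 1.30513917 -0.51735164 -2.45823191]
```

View pics/s4.png

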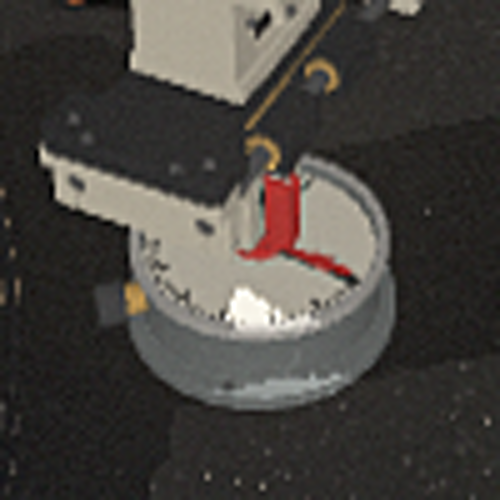

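Request:
apply_moves([
  [0, 0, 0, 0, 0, 0],
  [0, 0, 0, 0, 0, 0],
  [0, 0, 0, 0, 0, 0],
  [0, 0, 0, 0, 0, 0],
  [0, 0, 0, 0, 0, 0],
  [0, 0, 0, 0, 0, 0],
], hand=-1)

```text
time_s: 7.92
tcp_pos: [0.4722, 0.2344, 0.0525]
eef_rot: [179.9, 0.0, -26.4]
contact_force: [0.2, 0.2, -0.2]
gripper_width: 0.0684
```

Request:
apply_moves([
  [0, 0, -0.15, 0, 0, 0],
  [0, 0, -0.4, 0, 0, 0],
  [0, 0, -0.7, 0, 0, 0],
  [-0.1, 0, -0.9, 0, 0, 0],
  [0.3, 0, -0.9, 0, 0, 0],
  [0.3, 0, -0.9, 0, 0, 0],
])

```text
time_s: 8.68
tcp_pos: [0.5276, 0.2075, 0.233]
eef_rot: [-180.0, -0.0, -26.4]
contact_force: [-0.3, 0.4, 0.2]
gripper_width: 0.0877
```

```bash
python3 - <<'E'
from plant import status,imaging
import cv2,pickle
s=status.get_state();i=imaging.camera_info("wrist")
print(s["time_s"],s["tcp_pos"],s["gripper_width"])
p,d=imaging.capture("wrist"); cv2.imwrite("pics/w5.png",p);pickle.dump((s,i,d),open("pics/w5.pkl","wb"))
p,d=imaging.capture("top"); cv2.imwrite("pics/t5.png",p)
E
```

```text
8.675 [0.5276013  0.20749018 0.2329616 ] 0.08768033648688343
```

View pics/w5.png

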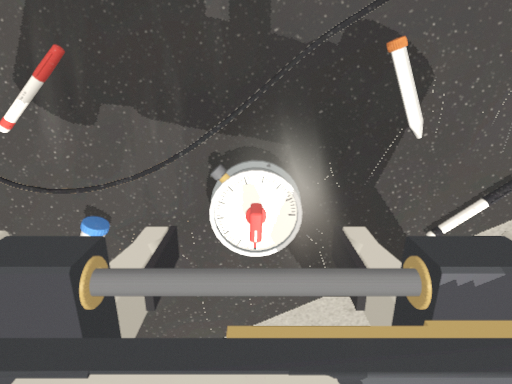

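View pics/t5.png

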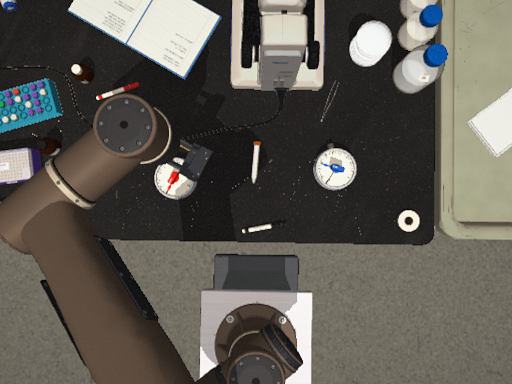

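```bash
python3 - <<'E'
import cv2,numpy as np
p=cv2.imread("pics/w5.png")[155:260,200:310]
a=cv2.imread("pics/top0.png")[138:203,303:368];b=cv2.imread("pics/t5.png")[138:203,303:368]
z=lambda x:cv2.resize(x,(390,390),interpolation=cv2.INTER_CUBIC)
cv2.imwrite("pics/z5.png",cv2.resize(p,None,fx=5,fy=5,interpolation=cv2.INTER_CUBIC)); cv2.imwrite("pics/z6.png",np.hstack([z(a),z(b)]))
E
```

```text
(no output)
```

View pics/z5.png

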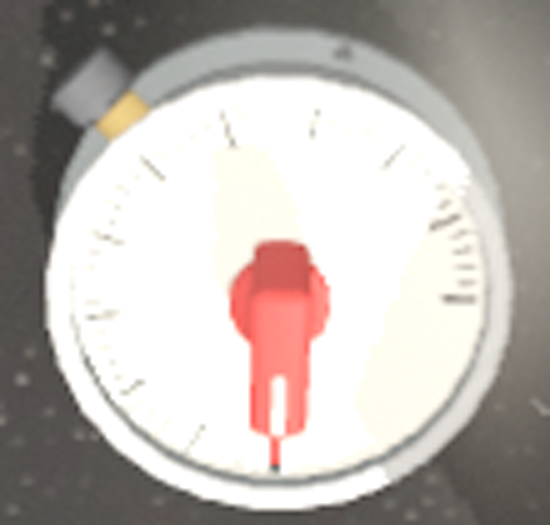

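View pics/z6.png

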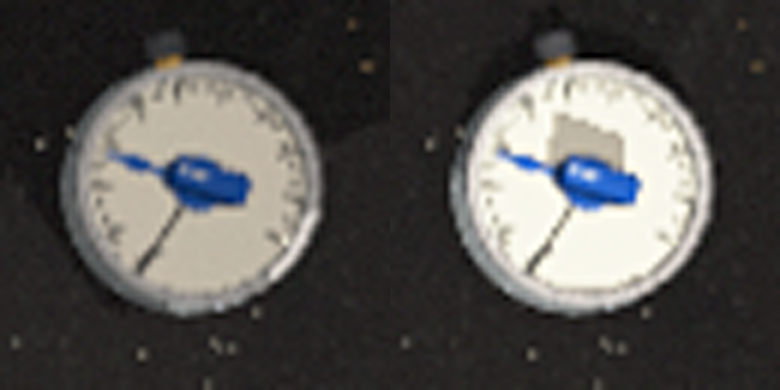

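```bash
python3 - <<'E'
from plant import r
print(r.close_job())
E
```

```text
the job is handed in; nothing more can be done
None
```

The red gauge is back at zero and the job is handed in, after about 9 s of the 29 s allowed.

**What I did:** I pinched the red knob across its 14 mm at 12 N and turned it about 41° counter-clockwise. The picture measurement had put zero at about 38°. I stopped when the turning moment jumped from about 0.03 to 0.36 N m, which meant the knob had reached its zero stop. Then I opened the fingers, lifted to a TCP height of 0.23 m and moved clear.

**Last checks:**
- **Red gauge:** the wrist picture after letting go shows the red pointer lined up with the bold zero tick and covering the black hand.
- **Blue gauge:** its pointer looks the same in the top pictures from before and after, and the arm never touched it.
- **Forces:** the readings I took during the job were all under 10 N, and near zero once the arm was clear.

No check failed. The only difference was the 41° turned against the 38° measured. I put that down to picture error and a little give in the grip at the stop.

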